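# Tidy two bench tools into the lane tray

### The job

Of the three tools lying side by side near the front edge of the bench, put the brush and the wooden ring clamp away in the two-lane wooden tray, one tool to a lane, each lying flat on the lane floor, straight along its lane and wholly inside the tray, with the bare handle end of the brush pointing out of the tray's open end (the ring clamp may lie either way round, and either tool may have either lane). Set them down rather than dropping them, and leave the third, the flat-nosed pliers, where it lies.

Things in the scene. Friction and masses are not known exactly. Their poses are not given: they have to be found in the camera images.
- bench_brush: Loose bench brush, pale wood, dark bristles down, 22 wide (x) x 150 long (y) x 28 mm high, 50 g. Origin: middle of its length, level with the bristle tips; z up. Wooden back: bar 22 mm wide, full length, 16 to 28 mm above the origin. Bristles below it (18 mm wide) only from y = -75 to +5 mm; the bare handle end points to +y. Centre of mass near y = -13 mm: grip across the width there.
- ring_clamp: Near the front edge, beside the brush and pliers: wooden jeweller's ring clamp with a brass band round its middle, 26 wide (x) x 126 long (y) x 18 mm high, 55 g, loose, lying flat. Origin under the middle of its length, z up. Its two ends are nearly alike. It is taken across its 25 mm width at the middle.
- tool_tray: Fixed shallow wooden tray, 142 wide (x) x 176 long (y) x 11 mm high. Origin on the worktop, middle of the open end; +y points out of that end, the tray reaches to y = -176; z up. Two lanes along y, 62 mm wide, middle lines x = -34 and +34; floor 4 mm above the worktop, from y = 0 (no rim) to -170 (closed end), middle y = -85. Rims and partition 6 mm thick, tops 11 mm above the worktop.
- flat_pliers: Bystander near the front edge, beside the brush and clamp: flat-nosed pliers with red grips, 37 wide (x) x 139 long (y) x 10 mm high, loose, lying flat. Origin under the middle. To be left alone.
There are look-alikes about, which are no part of the job. What is shaped like the ring_clamp but grey is not meant.

How it is judged:
At the end, for the whole second after the job is handed in: Brush and clamp at rest in different lanes, flat (7 deg), along the lane (11 deg), within 20 mm of its middle line and (brush 21, clamp 33 mm) of the middle of its length; brush handle towards the open end; pliers moved less than 30 mm (y of bench_brush in the frame of tool_tray between -0.106 and -0.064 m and z of bench_brush in the frame of tool_tray between 0.001 and 0.0085 m and angle between each of bench_brush, ring_clamp's own z axis and vertical below 0.12 rad and angle between the y axis of each of bench_brush, ring_clamp and the y axis of tool_tray, either way round below 0.2 rad and linear speed of each of bench_brush, ring_clamp below 0.02 m/s and angular speed of each of bench_brush, ring_clamp below 0.2 rad/s and y of ring_clamp in the frame of tool_tray between -0.118 and -0.052 m and z of ring_clamp in the frame of tool_tray between 0.001 and 0.0085 m and y of tool_tray in the frame of bench_brush above 0.05 m and ((x of bench_brush in the frame of tool_tray between 0.014 and 0.054 m and x of ring_clamp in the frame of tool_tray between -0.054 and -0.014 m) or (x of bench_brush in the frame of tool_tray between -0.054 and -0.014 m and x of ring_clamp in the frame of tool_tray between 0.014 and 0.054 m)) and distance of flat_pliers from where it was at the start of the episode below 0.03 m); the robot touches nothing.
It fails at once if the brush is let go more than about 4 cm above the worktop (height (world z) of bench_brush above 0.045 m and contact force between bench_brush and the fingers below 0.01 N).
It fails at once if the ring clamp is let go more than about 4 cm above the worktop (height (world z) of ring_clamp above 0.045 m and contact force between ring_clamp and the fingers below 0.01 N).
It fails at once if the pliers are pushed away by more than 30 mm (distance of flat_pliers from where it was at the start of the episode above 0.03 m).
It also fails if it takes over 59 s, if anything falls off the work surface, if the arm or the gripper's body presses on something with over 40 N, if the wrist force passes 120 N, or if a joint passes its speed limit or range.

### The arm

A 7-joint arm with a two-finger parallel gripper is mounted at the origin on a cart in front of the work surface, level with it; the furniture and walls round the work are solid. World frame = base frame: x ahead of the robot, y to its left, z up, the work surface at z = 0. Lengths are in m, angles in rad, forces in N, time in s.
With the tool pointing down it reaches from about 0.425 to 0.95 m from the base axis. Payload 4.7 kg.
Tool frame: the origin (TCP) lies between the finger pads; the fingertips stand 25 mm ahead of it and the grasp point (between the pads) lies 6 mm ahead of it; x points along the fingers, z is the direction in which the jaws open and shut, and the axes are right-handed (so a half turn about x gives the same grasp; the last joint's range is limited). The gripper opens to 85 mm and grips with 20 to 120 N. Pads are 22 mm wide; open, the fingers measure 114 mm over their backs; the gripper's body (76 mm by 85 mm) begins 54 mm behind the grasp point. The pads swing forward as they close: fully open they stand 13 mm farther back than shut.
Start: joints at [-1.347, 0.469, -0.049, 1.532, 0.024, 1.141, -0.082], TCP at [0.169, 0.654, 0.256] pointing down, gripper open.
Joint ranges: [-2.59, 2.59], [-0.33, 1.99], [-1.39, 1.29], [0.1, 2.45], [-1.04, 4.18], [0.21, 1.99], [-2.66, 2.66]. Speed limits (rad/s): [2.57, 2.57, 3.14, 3.14, 3.14, 3.14, 3.14].

### API

Orientations are given as a 3x3 rotation matrix whose columns are the frame's x, y, z axes.
In Python, from rig import * gives the robot as it stands. Calls block until the motion is done:
- movep(position, orientation): joint-space move of the TCP to a pose.
- move_l(position, attitude=None, feed=0.15, until_force=None): straight line of the TCP; attitude=None keeps the orientation; feed is the mean speed in m/s. With until_force (N) it stops when the force on the tool has changed by that much, and returns True; else False.
- move_joints(angles): joint-space move.
- command_gripper(opening, newtons=None): finger opening in m; newtons is the grip in N (None keeps the last); returns when the fingers have stopped.
- sleep(seconds).
- inverse_kinematics(position, orientation): joint angles nearest the present ones, or None.
- sense(): the state.
- camera(name): name is "scene" or "top" or "wrist"; returns (picture, depth): 480x640x3 uint8, red, green, blue; 480x640 float32, m along the optical axis (not along the pixel's ray), 0 where there is no reading.
- camera_params(name): a dict with "K" (3x3 intrinsics, pixels), "position" and "rotation" of the camera in the world; the wrist camera has in their place "tool_from_camera" (4x4, takes a point from camera to tool coordinates, whose origin is the TCP and whose axes are the tool frame's). Camera axes: x right, y down, z forward; pixel columns grow to the right and rows downward; lengths in m; the calibration is good to about 2 mm. A picture is of the moment at which its call begins: read the wrist's pose just before it. camera_params takes no time and is no camera call.
A pose or a line that the arm cannot do raises Unreachable and nothing moves.
- finish_job(): hands the job in, once; it reports no verdict.
The state is a dict: "time_s": time; "joint_pos": joint angles; "qd": joint speeds; "joint_efforts": joint torques, N m; "position": TCP position; "tcp_rot": TCP orientation; "wrist_force": force on the tool from outside, world axes, zero at the start; "ft_torque": the same for the moment, N m; "finger_gap": finger opening in m.
Only numpy, scipy, OpenCV 4.12 (cv2) and the standard library are available. Lean on these libraries where they do the work, as an engineer would, in place of code of your own. Each camera call takes 0.05 s, during which the arm holds its last target.

## Working session

There is one attempt and no reset: what is moved stays moved. The work goes in short steps, each a Python script; the robot and the scene stay as the last script left them, time stands still between calls to the robot, and variables do not carry over. Pictures are saved under pics/ and viewed, and the job is handed in when it is done.

```bash
ls; mkdir -p pics; cat > h.py <<'E'
from rig import *
import numpy as np, cv2
def save(n,im): cv2.imwrite('pics/'+n+'.png',im[:,:,::-1])
E
python3 - <<'E'
from h import *
s=sense();print(s['time_s'],s['position'])
for n in ['scene','top']:
    p,d=camera(n); save(n+'0',p); np.save(n+'0.npy',d); np.save(n+'0p.npy',p); print(n,camera_params(n))
print(camera_params('wrist'))
E
```

```text
pics
0.0 [0.16865013 0.65303597 0.25523151]
scene {'K': array([[471.9570806 ,   0.        , 320.30738277],
       [  0.        , 471.9570806 , 243.01718844],
       [  0.        ,   0.        ,   1.        ]]), 'position': array([-0.14657078, -0.58259956,  0.66103079]), 'rotation': array([[ 0.63182085, -0.43750015,  0.63984063],
       [-0.7749571 , -0.37318043,  0.51007632],
       [ 0.01561754, -0.8181259 , -0.57482703]])}
top {'K': array([[583.7890062 ,   0.        , 320.09730978],
       [  0.        , 583.7890062 , 239.20477392],
       [  0.        ,   0.        ,   1.        ]]), 'position': array([ 0.37165757, -0.02440727,  1.27720157]), 'rotation': array([[ 1.03289912e-02, -9.89171595e-01,  1.46399682e-01],
       [-9.99944700e-01, -1.05071144e-02, -4.43437505e-04],
       [ 1.97687399e-03, -1.46387006e-01, -9.89225422e-01]])}
{'K': array([[343.39669265,   0.        , 326.4207999 ],
       [  0.        , 343.39669265, 237.50147229],
       [  0.        ,   0.        ,   1.        ]]), 'tool_from_camera': array([[-9.00794613e-04, -3.10323415e-01,  9.50630615e-01,
        -1.17294377e-01],
       [ 1.43104965e-04, -9.50631031e-01, -3.10323415e-01,
         7.87346816e-02],
       [ 9.99999584e-01, -1.43497700e-04,  9.00732133e-04,
         4.66039640e-04],
       [ 0.00000000e+00,  0.00000000e+00,  0.00000000e+00,
         1.00000000e+00]])}
```

View pics/top0.png

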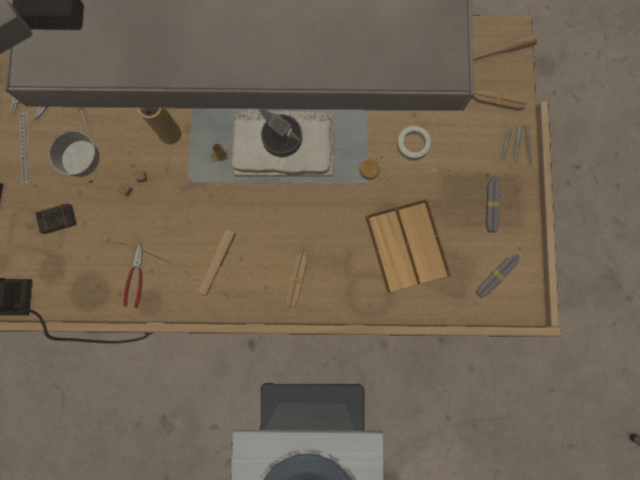

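View pics/scene0.png

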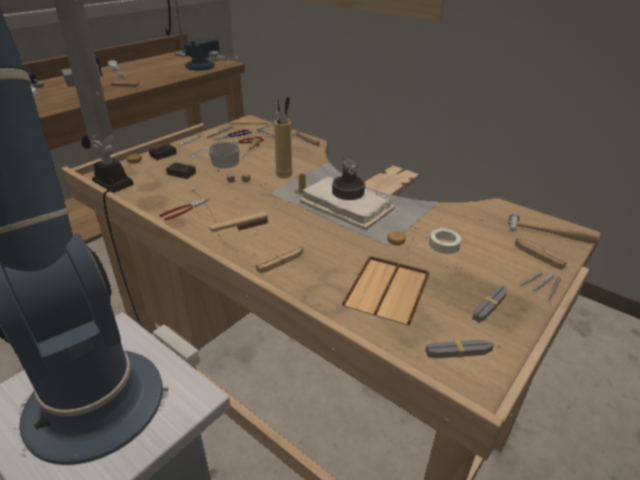

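```bash
python3 - <<'E'
import numpy as np, cv2
p=np.load('top0p.npy');s=np.load('scene0p.npy');d=np.load('top0.npy')
a=cv2.resize(p[195:315,110:310],(800,480),interpolation=3)
cv2.imwrite('pics/c1.png',a[:,:,::-1])
b=cv2.resize(s[180:330,150:350],(800,600),interpolation=3)
cv2.imwrite('pics/c2.png',b[:,:,::-1])
c=np.hstack([cv2.resize(p[195:300,355:460],(400,400),interpolation=3),cv2.resize(s[250:330,340:440],(400,400),interpolation=3)])
cv2.imwrite('pics/c3.png',c[:,:,::-1])
print(d[50,200],d[95,200],d[250,330],d[310,330], d[20,500], d[325,330])
E
```

```text
0.58773434 0.58917785 1.2835397 1.27144 1.3697642 1.2351162
```

View pics/c1.png

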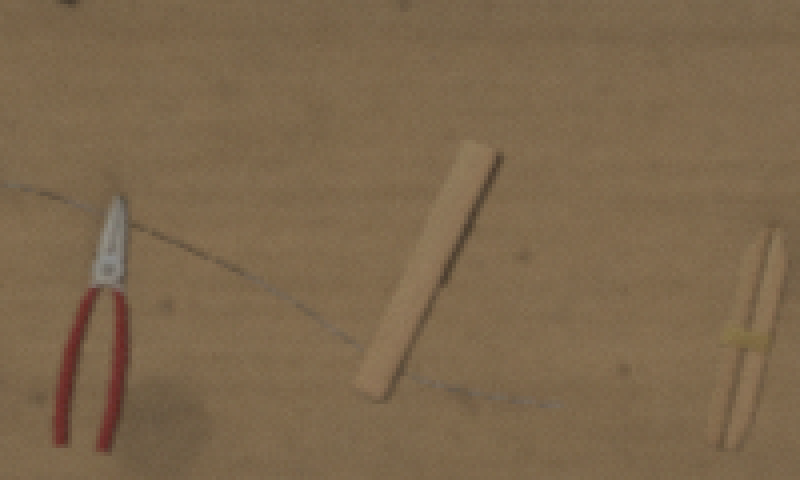

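View pics/c2.png

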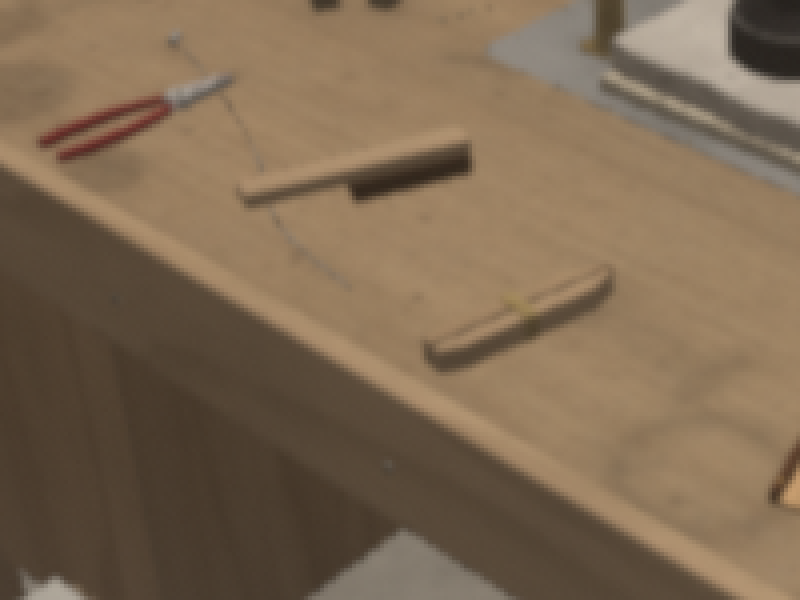

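View pics/c3.png

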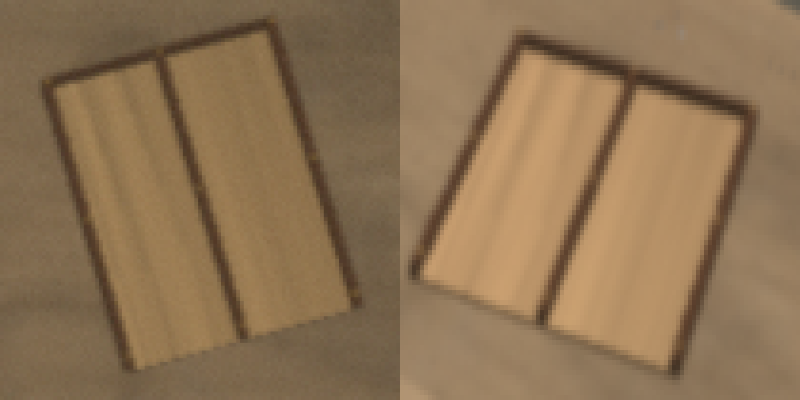

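```bash
cat >> h.py <<'E'
def cloud(d,K,R,t):
    v,u=np.mgrid[0:480,0:640]
    c=np.stack([(u-K[0,2])/K[0,0]*d,(v-K[1,2])/K[1,1]*d,d],-1)
    return c@R.T+t
def pix2plane(uv,z,K,R,t):
    r=np.c_[(uv[:,0]-K[0,2])/K[0,0],(uv[:,1]-K[1,2])/K[1,1],np.ones(len(uv))]@R.T
    return t+r*((z-t[2])/r[:,2])[:,None]
E
python3 - <<'E'
from h import *
P=camera_params('top');d=np.load('top0.npy')
X=cloud(d,P['K'],P['rotation'],P['position'])
for v,u in [(50,200),(95,200),(106,200),(250,330),(310,330),(318,330),(325,330),(330,330),(335,330),(340,330)]: print(v,u,X[v,u].round(3))
def seg(u0,u1,v0,v1,z0,z1,nm):
    x=X[v0:v1,u0:u1].copy(); m=(x[...,2]>z0)&(x[...,2]<z1)
    n,l,st,c=cv2.connectedComponentsWithStats(m.astype(np.uint8)); k=1+np.argmax(st[1:,4]); q=x[l==k]
    r=cv2.minAreaRect((q[:,:2]*1000).astype(np.float32)); print(nm,len(q),r,'zmed',np.median(q[:,2]),cv2.boxPoints(r).round(0).tolist())
seg(190,245,220,305,.012,.05,'brush'); seg(280,315,240,315,.009,.05,'clamp')
seg(115,155,235,315,.005,.05,'pliers')
# tray corners: crop px -> full (crop scale 400/105)
c=np.array([[43,83],[272,18],[360,304],[129,370]])*105/400+[355,195]
T=pix2plane(c,0.011,P['K'],P['rotation'],P['position']);print(T.round(4))
E
```

```text
50 200 [0.645 0.098 0.723]
95 200 [0.601 0.098 0.715]
106 200 [0.6   0.104 0.687]
250 330 [ 0.536 -0.047  0.004]
310 330 [ 0.406 -0.048 -0.003]
318 330 [ 0.388 -0.048 -0.002]
325 330 [ 0.373 -0.048  0.029]
330 330 [ 0.363 -0.048  0.034]
335 330 [ 0.338 -0.066 -0.906]
340 330 [ 0.32  -0.066 -0.905]
brush 726 ((504.9149169921875, 198.44558715820312), (23.025224685668945, 149.31167602539062), 66.93093872070312) zmed 0.02736386624275744 [[432.0, 217.0], [569.0, 159.0], [578.0, 180.0], [441.0, 238.0]]
clamp 592 ((471.2381286621094, 24.506725311279297), (25.81964874267578, 123.44783782958984), 78.10780334472656) zmed 0.01686362792147289 [[408.0, 25.0], [529.0, -1.0], [534.0, 24.0], [413.0, 50.0]]
pliers 356 ((477.4266052246094, 376.4493103027344), (36.878822326660156, 140.1289825439453), 83.91279602050781) zmed 0.007916163534512632 [[406.0, 366.0], [545.0, 351.0], [549.0, 387.0], [410.0, 402.0]]
[[ 0.6101 -0.1263  0.011 ]
 [ 0.65   -0.2596  0.011 ]
 [ 0.4838 -0.3071  0.011 ]
 [ 0.4449 -0.175   0.011 ]]
```

```bash
python3 - <<'E'
from h import *
for n in ['top','scene']:
    P=camera_params(n);d=np.load(n+'0.npy')
    X=cloud(d,P['K'],P['rotation'],P['position'])
    pts=[(295,5),(295,25),(300,15),(240,2),(190,2),(20,10),(10,50),(40,20),(15,70)] if n=='top' else [(180,105),(150,100),(120,95),(80,85),(40,75),(10,70)]
    for v,u in pts: print(n,v,u,X[v,u].round(3))
E
```

```text
top 295 5 [0.427 0.621 0.073]
top 295 25 [0.43  0.604 0.025]
top 300 15 [0.419 0.618 0.037]
top 240 2 [ 0.552  0.678 -0.001]
top 190 2 [0.664 0.686 0.003]
top 20 10 [0.653 0.269 0.764]
top 10 50 [0.671 0.239 0.751]
top 40 20 [0.647 0.273 0.736]
top 15 70 [0.666 0.22  0.75 ]
scene 180 105 [0.4   0.634 0.031]
scene 150 100 [0.406 0.629 0.122]
scene 120 95 [0.412 0.625 0.205]
scene 80 85 [0.411 0.619 0.309]
scene 40 75 [0.411 0.615 0.403]
scene 10 70 [0.411 0.601 0.469]
```

```bash
cat >> h.py <<'E'
def ori(deg):
    a=np.radians(deg); z=np.array([np.cos(a),np.sin(a),0]); x=np.array([0,0,-1.]); return np.c_[x,np.cross(z,x),z]
ty=np.array([-.959,-.283]);ty/=np.linalg.norm(ty); tx=np.array([ty[1],-ty[0]]); to=np.array([.4628,-.2419])
def tray(x,y): return to+x*tx+y*ty
BR=np.array([.5049,.1984]); bu=np.array([-.92,.391]); bu/=np.linalg.norm(bu)
CL=np.array([.4712,.0245])
bd=np.degrees(np.arctan2(bu[1],bu[0]))-90; cd=77.9; td=np.degrees(np.arctan2(ty[1],ty[0]))+360-90
E
python3 - <<'E'
from h import *
print(sense()['tcp_rot'].round(2),bd,cd,td, tray(.034,-.085),tray(-.034,-.085))
for f in (0,180):
  for n,p,a in [('ret',(0.12,.46),bd),('br',BR-.013*bu,bd),('brp',tray(.034,-.098),td),('cl',CL,cd),('clp',tray(-.034,-.085),td)]:
    for z in (.03,.2):
      q=inverse_kinematics(np.r_[p,z],ori(a+f)); print(f,n,z,None if q is None else np.round(q,2))
E
```

```text
[[-0.   -0.97  0.25]
 [-0.    0.25  0.97]
 [-1.   -0.   -0.  ]] 66.97450799147197 77.9 106.44128049788051 [ 0.53470127 -0.18523248] [ 0.55394748 -0.25045198]
0 ret 0.03 [-1.37  0.49 -0.04  2.18  0.04  0.47 -0.27]
0 ret 0.2 [-1.36  0.21 -0.05  2.05  0.01  0.88 -0.25]
0 br 0.03 [-0.55  0.57  0.16  2.01 -0.16  0.57  0.88]
0 br 0.2 [-0.65  0.33  0.27  1.9  -0.11  0.92  0.84]
0 brp 0.03 [ 0.02  0.62  0.31  1.96 -0.31  0.61  2.38]
0 brp 0.2 [-0.35  0.45  0.8   1.87 -0.39  0.98  2.48]
0 cl 0.03 [-0.34  0.5   0.24  2.2  -0.25  0.47  1.46]
0 cl 0.2 [-0.55  0.21  0.48  2.09 -0.13  0.87  1.36]
0 clp 0.03 [ 0.06  0.67  0.41  1.89 -0.41  0.67  2.57]
0 clp 0.2 [ 0.67  0.45 -0.43  1.74  0.22  1.    2.02]
180 ret 0.03 [-0.92  0.57 -0.6   2.15  0.58  0.59  2.36]
180 ret 0.2 [-0.47  0.44 -1.17  2.01  0.49  1.    2.43]
180 br 0.03 [-1.08  0.78  0.91  2.04 -0.9   0.79 -1.59]
180 br 0.2 [-1.24  0.54  1.12  1.93 -0.57  1.03 -1.84]
180 brp 0.03 [-0.4   0.83  0.95  1.98 -0.93  0.84 -0.21]
180 brp 0.2 [-0.46  0.52  0.98  1.87 -0.51  1.02 -0.55]
180 cl 0.03 [-0.68  0.59  0.7   2.22 -0.72  0.57 -1.22]
180 cl 0.2 [-0.83  0.25  0.82  2.1  -0.24  0.88 -1.66]
180 clp 0.03 [-0.22  0.8   0.83  1.9  -0.82  0.82 -0.22]
180 clp 0.2 [-0.26  0.53  0.86  1.8  -0.47  1.03 -0.5 ]
```

```bash
python3 - <<'E'
from h import *
command_gripper(.06,30)
move_l([0.12,.46,.22],feed=.25)
g=BR-.013*bu
movep(np.r_[g,.16],ori(bd)); s=sense(); print(s['time_s'],s['joint_pos'])
p,d=camera('wrist'); save('w1',p)
np.savez('w1.npz',d=d,p=p,pos=s['position'],R=s['tcp_rot'])
K=camera_params('wrist');M=K['tool_from_camera']
R=s['tcp_rot']@M[:3,:3]; t=s['tcp_rot']@M[:3,3]+s['position']
X=cloud(d,K['K'],R,t); m=(d>0)&(X[...,2]>.014)&(X[...,2]<.035)&(np.hypot(X[...,0]-g[0],X[...,1]-g[1])<.12)
n,l,st,c=cv2.connectedComponentsWithStats(m.astype(np.uint8));k=1+np.argmax(st[1:,4]); q=X[l==k]
print(cv2.minAreaRect((q[:,:2]*1000).astype(np.float32)),np.median(q[:,2]),len(q))
E
```

```text
3.1917 [-0.69676652  0.38565316  0.32979618  1.94310339 -0.16567593  0.83868454
  0.89309518]
((507.12005615234375, 202.5875244140625), (22.07052230834961, 148.7444610595703), 67.0311508178711) 0.027456591731262803 5524
```

View pics/w1.png

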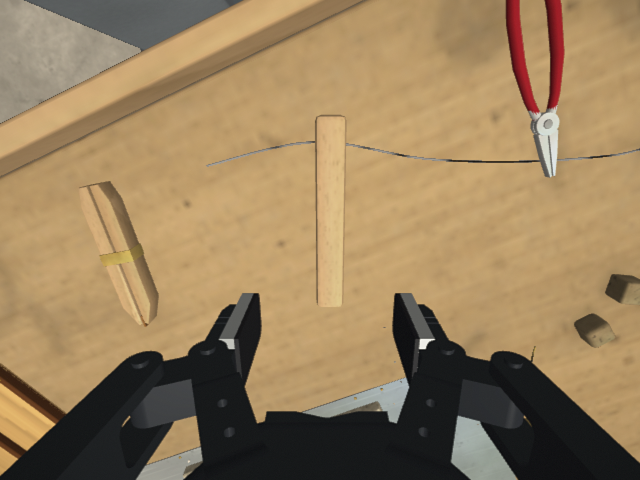

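The wrist view shows the brush at (330,210) between the open fingers, with the wooden, brass-banded clamp at (120,255) and the pliers at (545,100). Descending to grip the brush.

```bash
python3 - <<'E'
from h import *
g=np.array([.5065,.2015])-.013*bu
move_l(np.r_[g,.10],ori(bd),feed=.15)
print(move_l(np.r_[g,.031],feed=.08,until_force=8))
command_gripper(.015,35); s=sense(); print(s['time_s'],s['finger_gap'],s['wrist_force'].round(1),s['position'])
move_l(np.r_[g,.11],feed=.12); s=sense(); print(s['time_s'],s['finger_gap'],s['wrist_force'].round(1),s['joint_pos'].round(2))
p,d=camera('wrist'); save('w2',p)
E
```

```text
False
5.225 0.021216573220076907 [ 0.3 -0.   4. ] [0.51877169 0.19661527 0.03153635]
6.0333 0.021508123408738887 [ 0.1 -1.  -0.5] [-0.68  0.46  0.31  1.97 -0.2   0.74  0.92]
```

View pics/w2.png

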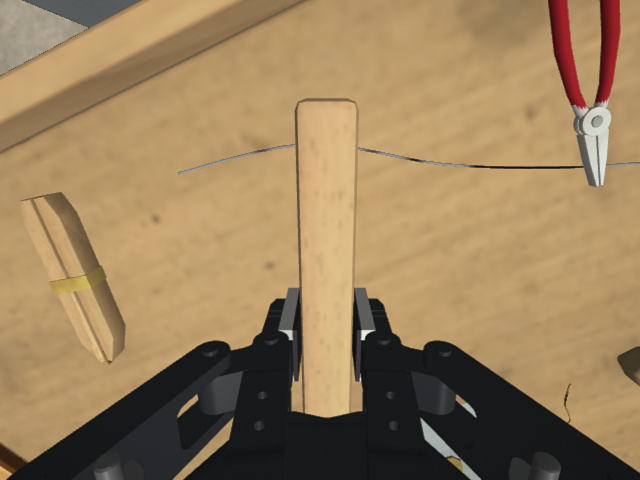

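```bash
python3 - <<'E'
from h import *
K=camera_params('wrist');M=K['tool_from_camera'];k=K['K']
for v in (100,104):
    r=M[:3,:3]@np.array([(327-k[0,2])/k[0,0],(v-k[1,2])/k[1,1],1]); t=M[:3,3]+r*((.0035-M[0,3])/r[0]); print('end tool y',t)
T=tray(.034,-.098)
movep(np.r_[T-.0*ty,.17],ori(td)); s=sense(); print(s['time_s'],s['joint_pos'].round(2),s['finger_gap'])
p,d=camera('wrist'); save('w3',p); np.savez('w3.npz',d=d,p=p,pos=s['position'],R=s['tcp_rot'])
p,d=camera('top'); save('t3',p)
E
```

```text
end tool y [0.0035     0.0867332  0.00089652]
end tool y [0.0035     0.08551123 0.00089733]
7.5167 [ 0.06  0.4   0.24  1.87 -0.12  0.88  2.22] 0.021436615997321804
```

View pics/w3.png

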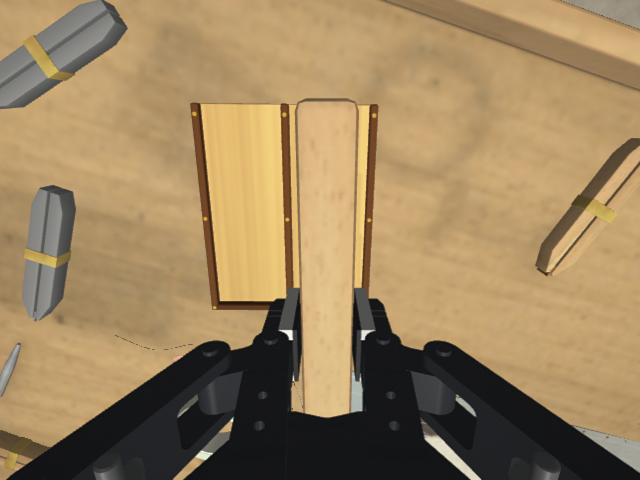

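View pics/t3.png

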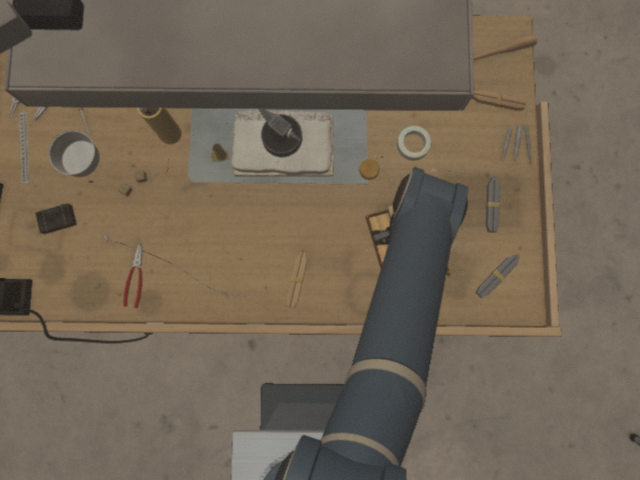

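The wrist view shows the tray's open end along row 104, columns 192–378, and the closed corner at (213,309). The handle points out of the open end. Refining the tray pose from these pixels.

```bash
python3 - <<'E'
from h import *
w=np.load('w3.npz');K=camera_params('wrist');M=K['tool_from_camera']
R=w['R']@M[:3,:3]; t=w['R']@M[:3,3]+w['pos']
c=pix2plane(np.array([[192,104],[378,105],[213,309.]]),.011,K['K'],R,t)[:,:2]
print(c, np.linalg.norm(c[0]-c[1]),np.linalg.norm(c[0]-c[2]))
o=(c[0]+c[1])/2; print(o-to, 'in tray frame',(o-to)@tx,(o-to)@ty)
a=c[1]-c[0];print(np.degrees(np.arctan2(a[1],a[0])),td)
a=c[0]-c[2];print(np.degrees(np.arctan2(a[1],a[0]))+360-90)
E
```

```text
[[ 0.48596511 -0.30298709]
 [ 0.44692763 -0.16914814]
 [ 0.6526981  -0.25558692]] 0.1394158861213537 0.1733397370300374
[0.00364637 0.00583239] in tray frame 0.00456186235053873 -0.0051480246959969885
106.26064747637089 106.44128049788051
105.86980731176186
```

```bash
cat >> h.py <<'E'
to=to+np.array([.0033,.005]); td=106.15
ty=np.array([np.cos(np.radians(td+90)),np.sin(np.radians(td+90))]); tx=np.array([ty[1],-ty[0]])
E
python3 - <<'E'
from h import *
T=tray(.034,-.096)
move_l(np.r_[T,.06],ori(td),feed=.15)
print(move_l(np.r_[T,.0345],feed=.03,until_force=5)); s=sense(); print(s['time_s'],s['position'],s['wrist_force'].round(1))
command_gripper(.031); s=sense(); print(s['time_s'],s['finger_gap'],s['wrist_force'].round(1))
move_l(np.r_[T,.15],feed=.12)
s=sense();p,d=camera('wrist'); save('w4',p); np.savez('w4.npz',d=d,p=p,pos=s['position'],R=s['tcp_rot']); print(s['time_s'])
E
```

```text
True
9.2667 [ 0.54848814 -0.17742116  0.03553205] [-0.  -0.2  5. ]
9.525 0.031203795587584713 [-0.   0.  -0.3]
10.6333
```

View pics/w4.png

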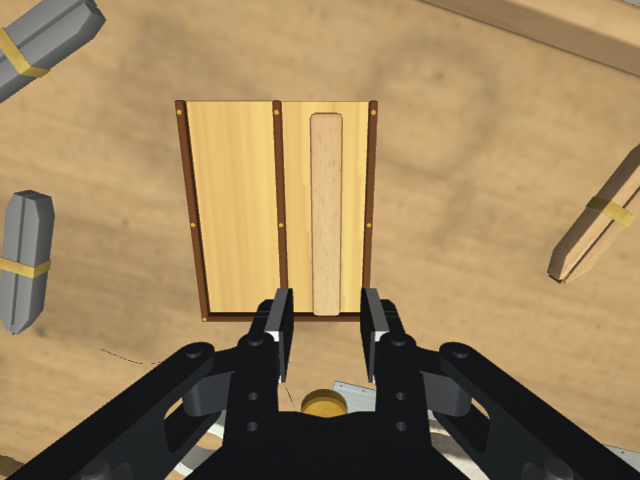

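The brush lies straight in its lane, rows 113–316 around column 326, with the handle towards the open end. Next is the wooden clamp at top-view (297,278). It's the wooden one with the brass band; the look-alikes at (493,204) and (498,276) are grey.

```bash
cat >> h.py <<'E'
def rect(w,z0,z1,c,rad):
    K=camera_params('wrist');M=K['tool_from_camera']
    R=w['R']@M[:3,:3]; t=w['R']@M[:3,3]+w['pos']
    X=cloud(w['d'],K['K'],R,t); m=(w['d']>0)&(X[...,2]>z0)&(X[...,2]<z1)&(np.hypot(X[...,0]-c[0],X[...,1]-c[1])<rad)
    n,l,st,cc=cv2.connectedComponentsWithStats(m.astype(np.uint8));k=1+np.argmax(st[1:,4]); q=X[l==k]
    return cv2.minAreaRect((q[:,:2]*1000).astype(np.float32)),np.median(q[:,2]),len(q)
E
python3 - <<'E'
from h import *
r=rect(np.load('w4.npz'),.018,.04,tray(.034,-.085),.1); print('brush',r)
c=np.array(r[0][0])/1000-to; print('in tray',c@tx,c@ty)
command_gripper(.06)
g=CL+[.002,.004]
movep(np.r_[g,.16],ori(cd)); s=sense(); print(s['time_s'],s['joint_pos'].round(2))
p,d=camera('wrist'); save('w5',p); w=dict(d=d,p=p,pos=s['position'],R=s['tcp_rot']); np.savez('w5.npz',**w)
print(rect(w,.009,.03,g,.1))
E
```

```text
brush (((535.9664306640625, -180.7816162109375), (149.15574645996094, 22.03048324584961), 16.177305221557617), np.float64(0.031485268248883244), 6200)
in tray 0.03447021570004424 -0.0827187727328276
11.9583 [-0.42  0.27  0.32  2.11 -0.12  0.78  1.33]
(((474.1912536621094, 28.54144287109375), (26.10146141052246, 125.20587158203125), 78.37899780273438), np.float64(0.01660827727857045), 4143)
```

View pics/w5.png

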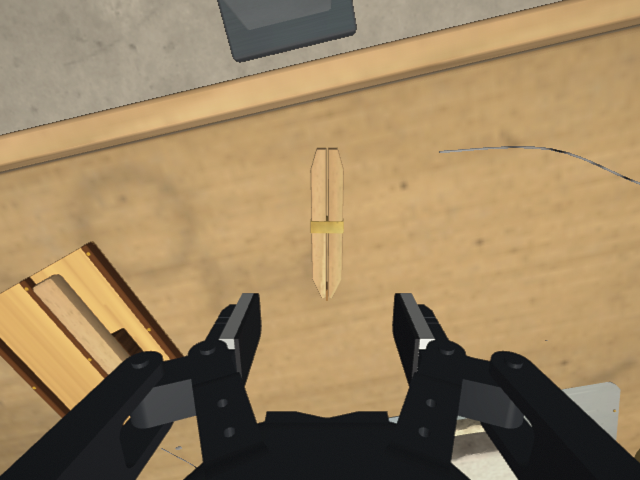

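The enlarged wrist view confirms it: a wooden clamp with a brass band at (327,225), between the fingers. Taking it now.

```bash
python3 - <<'E'
from h import *
g=np.array([.4738,.0280]); cd=78.3
move_l(np.r_[g,.10],ori(cd),feed=.15)
print(move_l(np.r_[g,.028],feed=.06,until_force=8))
command_gripper(.018,35); s=sense(); print(s['time_s'],s['finger_gap'],s['wrist_force'].round(1),s['position'])
move_l(np.r_[g,.11],feed=.12); s=sense(); print(s['time_s'],s['finger_gap'],s['wrist_force'].round(1))
T=tray(-.034,-.085)
movep(np.r_[T,.15],ori(td)); s=sense(); print(s['time_s'],s['finger_gap'],s['joint_pos'].round(2))
p,d=camera('wrist'); save('w6',p); np.savez('w6.npz',d=d,p=p,pos=s['position'],R=s['tcp_rot'])
E
```

```text
False
14.3167 0.024192647043881577 [-0.3 -0.   5.2] [0.47403299 0.02809008 0.02837595]
15.15 0.02406229582530204 [ 0.3  0.4 -1.4]
16.2667 0.023544737704274024 [ 0.17  0.48  0.24  1.81 -0.14  0.87  2.33]
```

View pics/w6.png

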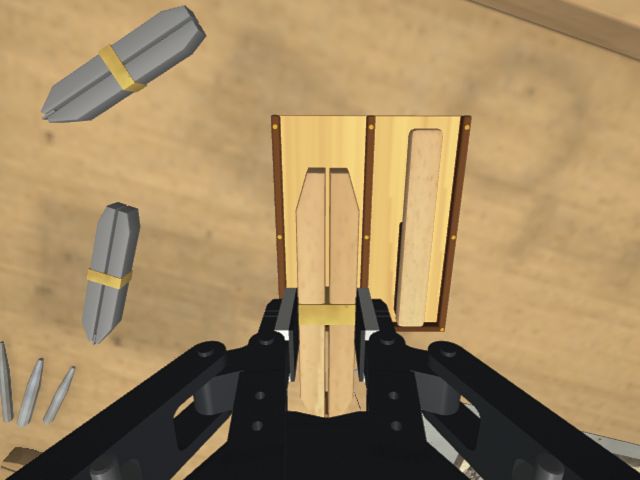

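The clamp is held straight at (328,300) over the left-hand empty lane (columns 280–365). Setting it down.

```bash
python3 - <<'E'
from h import *
T=tray(-.034,-.085)
move_l(np.r_[T,.06],ori(td),feed=.15)
print(move_l(np.r_[T,.030],feed=.03,until_force=5)); s=sense(); print(s['time_s'],s['position'],s['wrist_force'].round(1),s['finger_gap'])
command_gripper(.033); s=sense(); print(s['time_s'],s['finger_gap'],s['wrist_force'].round(1))
move_l(np.r_[T,.17],feed=.12)
s=sense();p,d=camera('wrist'); save('w7',p); w=dict(d=d,p=p,pos=s['position'],R=s['tcp_rot']); print(s['time_s'])
for n,x in (('clamp',-.034),('brush',.034)):
    r=rect(w,.015,.04,tray(x,-.085),.1); c=np.array(r[0][0])/1000-to; print(n,r,'in tray',c@tx,c@ty)
E
```

```text
True
17.9167 [ 0.55695169 -0.24579985  0.03244029] [-1.5  0.   4.7] 0.02392593577523489
18.175 0.03320849127324097 [-0.1  0.7  0.3]
19.475
clamp (((536.17578125, -180.8857879638672), (148.44903564453125, 22.6516170501709), 16.10247802734375), np.float64(0.031557527636804944), 5054) in tray 0.03431192340881612 -0.08289088598762973
brush (((536.3366088867188, -180.83932495117188), (148.81349182128906, 22.6516170501709), 16.10247802734375), np.float64(0.0315369007486439), 5289) in tray 0.034311818154364994 -0.08305829067454967
```

View pics/w7.png

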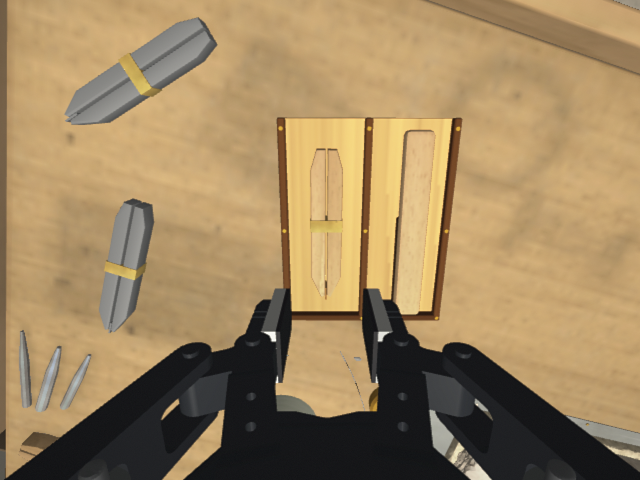

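Both lie straight in their lanes: the clamp at column 326, rows 148–299, and the brush at column 415. The clamp measurement picked up the brush blob by mistake, so I'll move the arm aside and measure again from above.

```bash
python3 - <<'E'
from h import *
movep([.42,.14,.24],ori(90)); s=sense(); print(s['time_s'])
p,d=camera('top'); save('t8',p); P=camera_params('top'); X=cloud(d,P['K'],P['rotation'],P['position'])
off=np.array([.0033,.005]); 
for n,x,rad,z0,z1 in (('clamp',-.034,.066,.015,.03),('brush',.034,.1,.024,.05)):
    c0=tray(x,-.085)-off
    rel=X[...,:2]-c0; m=(abs(rel@tx)<.027)&(abs(rel@ty)<.09)&(X[...,2]>z0)&(X[...,2]<z1); q=X[m]
    r=cv2.minAreaRect((q[:,:2]*1000).astype(np.float32)); c=np.array(r[0])/1000-to+off; print(n,r,np.median(q[:,2]),len(q),'in tray',c@tx,c@ty)
x=X[235:315,115:155];q=x[(x[...,2]>.005)&(x[...,2]<.05)];print('pliers',cv2.minAreaRect((q[:,:2]*1000).astype(np.float32)))
E
```

```text
21.0583
clamp ((568.041015625, -245.46585083007812), (152.37298583984375, 32.67315673828125), 11.164528846740723) 0.020890033011082942 604 in tray -0.03269823359641969 -0.10009601481376681
brush ((534.4537353515625, -184.6075439453125), (149.88494873046875, 22.939443588256836), 16.32683753967285) 0.03177717653026635 709 in tray 0.035100811165227515 -0.08476211633833296
pliers ((472.8782043457031, 379.0944519042969), (167.90570068359375, 80.27865600585938), 4.989612102508545)
```

View pics/t8.png

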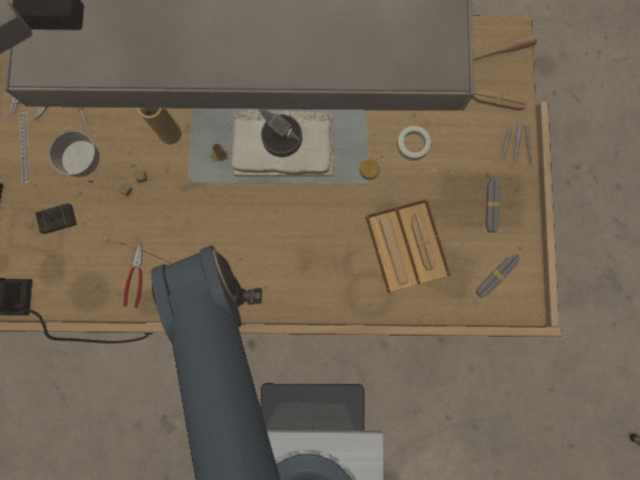

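The top view shows both tools straight in the tray, the brush at (395,250) and the clamp at (421,241), with the pliers still at (135,275). Stray pixels got into two of the fits, so I'm redoing those on the largest blob.

```bash
python3 - <<'E'
from h import *
p,d=camera('top'); P=camera_params('top'); X=cloud(d,P['K'],P['rotation'],P['position'])
off=np.array([.0033,.005])
def big(m):
    n,l,st,_=cv2.connectedComponentsWithStats(m.astype(np.uint8),connectivity=4);q=X[l==1+np.argmax(st[1:,4])]
    return cv2.minAreaRect((q[:,:2]*1000).astype(np.float32)),q[:,2],len(q)
rel=X[...,:2]-(tray(-.034,-.085)-off)
r,z,n=big((abs(rel@tx)<.024)&(abs(rel@ty)<.08)&(X[...,2]>.016)&(X[...,2]<.03));c=np.array(r[0])/1000-to+off
print('clamp',r,np.median(z),n,'in tray',c@tx,c@ty)
m=(X[...,2]>.005)&(X[...,2]<.05); mm=np.zeros_like(m); mm[235:315,115:152]=m[235:315,115:152]
r,z,n=big(mm);print('pliers',r,n); print(sense()['time_s'],sense()['wrist_force'].round(1))
E
```

```text
clamp ((555.5079956054688, -249.00035095214844), (125.94422912597656, 26.210697174072266), 15.71947956085205) 0.020995048149665685 589 in tray -0.03260715404578527 -0.0870744562880625
pliers ((476.40411376953125, 376.3521423339844), (36.41359329223633, 137.39035034179688), 83.03446960449219) 329
21.1583 [ 0.4  0.3 -0.1]
```

```bash
python3 - <<'E'
from h import *
finish_job(); print(sense()['time_s'])
E
```

```text
the job is handed in; nothing more can be done
the job is handed in; nothing more can be done
```

The brush and the wooden ring clamp are each in their own tray lane, set down on light contact. I handed the job in at about 21 s of the 59 s allowed. No verdict is reported, so these are my own last checks from the top camera, with positions in the tray frame:

| Tool | x (mm) | y (mm) | Angle off lane | Other |
|---|---|---|---|---|
| Brush | +35 | -85 | under 1° | lying flat, handle towards the open end |
| Ring clamp | -33 | -87 | under 1° | lying flat |
| Pliers | – | – | – | moved about 1 mm, which is within measuring noise |

- **Camera disagreement:** the top and wrist cameras differed by about 4–6 mm in absolute position. I placed the tools using the wrist view, and the final positions in the tray agreed to about 2 mm.
- **Wrong first fits:** the clamp fits in the first two checks and the first final fit of the pliers were wrong. One picked up the brush and the others stray pixels. I redid them on the largest blob, and the figures above are the redone ones.

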